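Clear a fallen bottle from a free-spinning carousel

TASK

One sample bottle on the free-spinning carousel has tipped over and hangs outward over the guard rail. Bring it round with the carousel's black handle if you need to, lift that bottle off with the gripper and stand it upright in the red tray, gently. Leave the other three bottles standing in the carousel, the carousel at rest, and do not shove the beaker or the amber bottle on the bench.

Things in the scene. Friction and masses are not known exactly. Their poses are not given: they have to be found in the camera images.
- fallen_centre (a point): Centre of the tipped loose white-capped bottle, 51 mm wide, 100 mm tall, 0.12 to 0.24 kg; the point is on its axis 50 mm from its underside, z runs from underside to cap. It leans about 42 degrees from vertical, radially outward from the carousel axis, anywhere round it but the robot's side; its flank lies on the guard rail 65 mm up from the foot, the wall is straight to about 70 mm.
- bottle_a_centre (a point): Centre of an upright loose blue-capped bottle, 51 mm wide, 100 mm tall, standing on the carousel disc about 80 mm from the axis, a quarter turn from the next bottle; the point is 50 mm above its underside, z along its axis.
- bottle_b_centre (a point): Centre of an upright loose blue-capped bottle, 51 mm wide, 100 mm tall, standing on the carousel disc about 80 mm from the axis, a quarter turn from the next bottle; the point is 50 mm above its underside, z along its axis.
- bottle_c_centre (a point): Centre of an upright loose white-capped bottle, 51 mm wide, 100 mm tall, standing on the carousel disc about 80 mm from the axis, a quarter turn from the next bottle; the point is 50 mm above its underside, z along its axis.
- carousel_handle (a point): Centre of the carousel's black bar handle, on the turning axis, 157 mm above the bench. The bar is 62 mm long (this point's x), 14 mm thick (y) and 36 mm high (z, up); it stands on a slim column clear above the upright bottles' tops (134 mm) and turns with the disc.
- carousel_disc (a point): Centre of the grey carousel disc's top, 34 mm above the bench, on the turning axis; radius 122 mm. On it: a black hub kerb, 52 mm radius, 12 mm high, and a steel guard rail, a 6 mm rod bent to a circle of 111 mm radius, its middle 46 mm above the disc. The carousel's foot is fixed to the bench.
- carousel (a joint): Angle of the carousel (rad), positive anticlockwise from above, no useful stops. It turns on a nearly frictionless bearing, coasts when let go and yields to any sideways touch; the bottles ride on it by friction only, so turn it smoothly (about 1 rad/s).
- check_tray: Red open tray fixed to the bench, 120 mm (its x) by 100 mm (its y) by 16 mm high with 4 mm walls and a 4 mm floor; origin at the centre of its underside.
- beaker: Glass beaker, 94 mm wide, 124 mm tall, loose on the bench: a bystander. Origin at the centre of its underside.
- reagent: Amber glass bottle, 68 mm wide, 151 mm tall, loose on the bench: a bystander. Origin at the centre of its underside.

How it is judged:
By the outcome, as a careful person would: the job done as asked, in the order asked, and still so for the second after the job is handed in, with the robot touching nothing.
It also fails if it takes over 72 s, if anything falls off the work surface, if the arm or the gripper's body presses on something with over 40 N, if the wrist force passes 120 N, or if a joint passes its speed limit or range.

ROBOT

A 6-joint arm with a two-finger parallel gripper is mounted at the origin on a cart in front of the work surface, level with it; the furniture and walls round the work are solid. World frame = base frame: x ahead of the robot, y to its left, z up, the work surface at z = 0. Lengths are in m, angles in rad, forces in N, time in s.
With the tool pointing down it reaches from about 0.425 to 0.925 m from the base axis. Payload 12.5 kg.
Tool frame: the origin (TCP) lies on the mounting face of the last link; the fingertips stand 173 mm ahead of it and the grasp point (between the pads) lies 155 mm ahead of it; z points along the fingers, y is the line along which they close (so a half turn about z gives the same grasp; the last joint's range is limited). The gripper opens to 85 mm and grips with 20 to 120 N. Pads are 22 mm wide; open, the fingers measure 114 mm over their backs; the gripper's body (76 mm by 85 mm) begins 54 mm behind the grasp point. The pads swing forward as they close: fully open they stand 13 mm farther back than shut.
Start: joints at [-1.212, 0.491, 1.559, -0, 1.092, -0.106], TCP at [0.28, -0.559, 0.405] pointing down, gripper open.
Joint ranges: [-3.1, 3.1], [-0.84, 2.19], [0.05, 2.79], [-1.13, 4.28], [0.06, 2.93], [-2.69, 2.69]. Speed limits (rad/s): [2.22, 2.22, 2.79, 3.14, 3.14, 3.14].

INTERFACE

Orientations are given as [roll, pitch, yaw] about the fixed x, y, z axes, in that order (R = Rz(yaw) Ry(pitch) Rx(roll)).
In Python, from station import robot, imaging gives the robot as it stands.
- The arm moves only by the tool servo_tool, never from a script. Its argument "moves" is a list of rows, each a list of 7 numbers: the shift along the tool's x, y, z in cm, then the turn, a rotation vector about the tool's x, y, z in degrees, then the opening, from 0 (shut) to 1 (fully open). A call has 1 to 5 rows; each row shifts and turns the commanded pose from where the row before left it, along the tool's axes as they then stand; what a row does not reach is not made up. A row lasts 1/10 s, in which the tool goes at most 50 mm and 8.59 degrees, less where a joint would pass 70% of its speed; a pose out of reach is approached as far as the arm can. A call with a gripper value outside its range is refused whole. The fingers move at their own pace and stop on an object; "newtons" is the grip in N (left out, the last holds). Time passes only in rows, so rows that do not move let the fingers close. It gives the time, the measured TCP pose, the force, the opening and the grip force at its end, in the units of the state.
- robot.read_state(): the state, without advancing time (a new reading comes with each control period).
- imaging.camera(name): name is "scene" or "top"; returns a dict with "color" (420x560x3 uint8, red, green, blue), "K" (3x3 intrinsics, pixels), "k1" (the pictures are not rectified: a ray, as slopes to the right and down, at radius r is drawn at 1 + k1 r^2 times it, then the intrinsics apply), "view" (4x4, takes a point from world to camera coordinates). Camera axes: x right, y up, looking along -z (the intrinsics and any distortion apply to the point x, -y, -z); pixel columns grow to the right and rows downward; lengths in m; the calibration is good to about 2 mm. A picture is of the moment at which its call begins. There is no depth.
- robot.job_done(): hands the job in; it is judged then, once.
The state is a dict: "clock": time; "q": joint angles; "qvel": joint speeds; "tau": joint torques, N m; "tool_pos": TCP position; "orientation": TCP orientation; "force": force on the tool from outside, world axes, zero at the start; "ft_torque": the same for the moment, N m; "grip_width": finger opening in m; "gripper_force": force on a finger pad.
Only numpy, scipy, OpenCV 4.12 (cv2) and the standard library are available. Lean on these libraries where they do the work, as an engineer would, in place of code of your own. Each camera call takes 0.05 s, during which the arm holds its last target. There are 200 camera calls.

## Working session

There is one attempt and no reset: what is moved stays moved. The work goes in short steps, Python scripts to look and compute and a tool call to move; the robot and the scene stay as the last step left them, time stands still between calls to the robot, and variables do not carry over. Pictures are saved under pics/ and viewed, at most 10 in all, crops included, and the job is handed in when it is done.

Besides the shell and the picture viewer there is one more tool, called in YAML: its name, and indented under it one key for each argument. servo_tool: Moves the arm, as the interface text tells. Its arguments: {"type":"object","properties":{"moves":{"type":"array","items":{"type":"array","items":{"type":"number"}}},"newtons":{"type":"number"}},"required":["moves"]}

```bash
mkdir -p pics; ls; cat > h.py <<'E'
import numpy as np, cv2
from station import robot, imaging
def snap(n,tag):
    c=imaging.camera(n); cv2.imwrite(f'pics/{tag}.png',c['color'][...,::-1]); return c
def ray(c,u,v):
    K=c['K'];d=np.array([(u-K[0,2])/K[0,0],(v-K[1,2])/K[1,1]]);s=d.copy()
    for _ in range(20): s=d/(1+c['k1']*(s@s))
    R=c['view'][:3,:3];t=c['view'][:3,3]
    return -R.T@t, R.T@np.array([s[0],-s[1],-1])
def onz(c,u,v,z):
    o,d=ray(c,u,v); return o+d*(z-o[2])/d[2]
def proj(c,p):
    q=c['view']@np.append(p,1);s=np.array([q[0],-q[1]])/-q[2];s=s*(1+c['k1']*(s@s))
    return c['K'][:2,:2]@s+c['K'][:2,2]
E
python3 - <<'E'
from h import *
a=snap('scene','s0');b=snap('top','t0')
cv2.imwrite('pics/both.png',cv2.resize(np.hstack([a['color'],b['color']])[...,::-1],(800,300)))
for c in(a,b): print(c['K'].round(1).tolist(),c['k1'],ray(c,280,210))
print(robot.read_state())
E
```

```text
pics
[[536.7, 0.0, 289.7], [0.0, 536.7, 201.6], [0.0, 0.0, 1.0]] -0.11961847785842061 (array([-0.52036145,  0.46109829,  0.6801326 ]), array([ 0.82883577, -0.34368428, -0.44213388]))
[[522.1, 0.0, 288.6], [0.0, 522.1, 212.5], [0.0, 0.0, 1.0]] -0.17089951488285143 (array([ 0.29107563, -0.06367282,  1.6120065 ]), array([ 0.18739315,  0.02663462, -0.98207322]))
{'clock': 0.1, 'q': array([-1.21158658e+00,  4.91493206e-01,  1.55941121e+00,  3.70252456e-05,
        1.09170792e+00, -1.05581258e-01]), 'qvel': array([-9.20731619e-04, -2.10090012e-03, -1.08445127e-03,  3.72936847e-06,
       -9.82178129e-05,  8.26539605e-04]), 'tau': array([ 4.84555465e-03, -6.19446802e+01, -2.62027037e+01, -1.52263311e-05,
        2.93690515e-03,  3.85500732e-05]), 'tool_pos': array([ 0.28016821, -0.55864715,  0.40418204]), 'orientation': array([-3.14058211e+00, -1.40116303e-04,  4.64773847e-01]), 'force': array([0.78567784, 0.00900768, 0.41246947]), 'ft_torque': array([ 0.00348465, -0.02857899,  0.00829225]), 'gripper_force': 0.0, 'grip_width': 0.085284360550504}
```

View pics/t0.png

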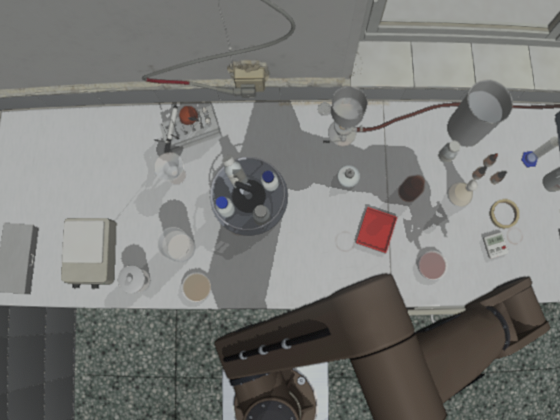

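View pics/s0.png

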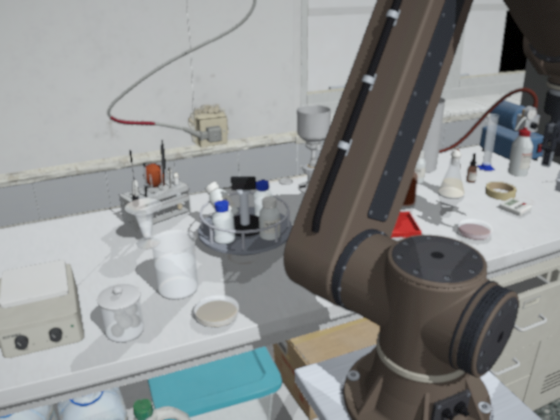

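Top: carousel near (248,195), blue caps at (222,203) and (268,181), the fallen bottle probably at (232,165), red tray (377,230), reagent (411,188), beaker at (178,245). Zooming in on the carousel.

```bash
python3 - <<'E'
from h import *
a=cv2.imread('pics/t0.png')[130:270,160:300];b=cv2.imread('pics/s0.png')[160:300,130:330]
cv2.imwrite('pics/z0.png',np.hstack([cv2.resize(a,None,fx=3.2,fy=3.2,interpolation=2)[:448],cv2.resize(b,(345,242),interpolation=2).repeat(1,0) if 0 else cv2.copyMakeBorder(cv2.resize(b,(345,242),interpolation=2),0,206,0,0,0)]))
c=imaging.camera('top')
im=c['color'].astype(int);r,g,bl=im[...,0],im[...,1],im[...,2]
def comps(m,mn):
    n,l,s,ce=cv2.connectedComponentsWithStats(m.astype(np.uint8))
    return [(s[i,4],ce[i].round(1)) for i in range(1,n) if s[i,4]>mn]
print('blue',[(s,p,onz(c,*p,.134)[:2].round(3)) for s,p in comps((bl>r+50)&(bl>g+40),30)])
m=((r>110)&(g<60)&(bl<60)).astype(np.uint8)
k=max(cv2.findContours(m,0,2)[0],key=cv2.contourArea);bx=cv2.boxPoints(cv2.minAreaRect(k))
P=np.array([onz(c,*p,.016)[:2] for p in bx]);print('tray',P.round(3).tolist(),P.mean(0))
E
```

```text
blue [(np.int32(90), array([527.9, 160.2]), array([ 0.722, -0.778])), (np.int32(65), array([268., 176.]), array([0.675, 0.011])), (np.int32(103), array([221.1, 202. ]), array([0.598, 0.147]))]
tray [[0.544, -0.274], [0.602, -0.296], [0.571, -0.379], [0.513, -0.356]] [ 0.5575039  -0.32623821]
```

View pics/z0.png

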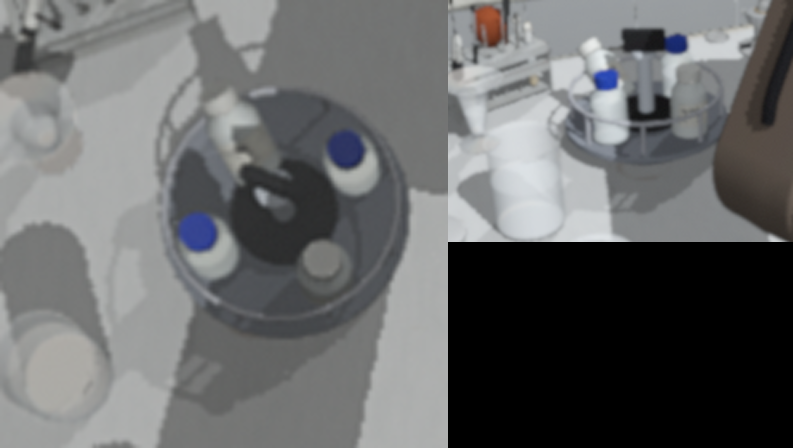

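Crop: fallen bottle's cap is at top px (229,162) and leans up-left; its foot points to the hub. C's cap is at (261,211), and the handle bar lies between two bottles near (244,186). In the scene view the fallen cap is at (212,186). Computing geometry.

```bash
python3 - <<'E'
from h import *
t=imaging.camera('top');s=imaging.camera('scene')
print('C',onz(t,260.9,211.3,.134),'hub',onz(t,160+284/3.2,130+212/3.2,.046))
print('fallen cap z.12',onz(t,229.4,162.2,.12))
o1,d1=ray(t,229.4,162.2);o2,d2=ray(s,212.3,186)
A=np.array([d1,-d2]).T;k=np.linalg.lstsq(A,o2-o1,rcond=None)[0]
print('tri',o1+k[0]*d1,o2+k[1]*d2)
for n,p in dict(beak=(178,245),reag=(411,188)).items(): print(n,onz(t,*p,.13))
# disc by circle edge points (zoom)
pts=[(162,200),(284,87),(408,210),(285,320)]
# rail dark/metal ring at z .08
e=[onz(t,160+x/3.2,130+y/3.2,.034)[:2] for x,y in pts];print('disc edge',np.round(e,3).tolist())
for th in (20,30,40):
  r=np.radians(th); 
  for ax in [(.637,.079)]:
    c0=np.array(ax); U=np.array([np.cos(r),np.sin(r)])
    print(th,[ (proj(t,[*(c0+U*rr),z])).round(1).tolist() for rr,z in((.113,.125),(.08,.088),(.046,.051))])
print('handle',[onz(t,160+x/3.2,130+y/3.2,.175)[:2].round(3) for x,y in((244,177),(295,188))])
E
```

```text
C [0.56974127 0.03152673 0.134     ] hub [0.63373397 0.07480838 0.046     ]
fallen cap z.12 [0.72181328 0.127021   0.12      ]
tri [0.72119438 0.12674701 0.12214376] [0.72390857 0.13413616 0.12387175]
beak [0.47354919 0.27142289 0.13      ]
reag [ 0.63647411 -0.40785556  0.13      ]
disc edge [[0.649, 0.195], [0.762, 0.077], [0.637, -0.044], [0.531, 0.074]]
20 [[232.5, 154.8], [237.4, 168.1], [242.3, 181.2]]
30 [[226.4, 157.5], [233.2, 170.0], [239.9, 182.3]]
40 [[221.0, 161.3], [229.4, 172.6], [237.8, 183.8]]
handle [array([0.638, 0.099]), array([0.627, 0.054])]
```

servo_tool:
  moves:
    - [3.4,-2.1,0,0,0,0,1]
    - [3.4,-2.1,0,0,0,0,1]
    - [3.4,-2.1,0,0,0,0,1]
    - [3.4,-2.1,0,0,0,0,1]
    - [3.4,-2.1,0,0,0,0,1]

```text
clock: 0.75
tool_pos: [0.3856, -0.3872, 0.4047]
orientation: [3.141, -0.0, 0.465]
force: [0.5, 0.0, 0.4]
grip_width: 0.0853
gripper_force: 0.0
```

servo_tool:
  moves:
    - [3.4,-2.1,0,0,0,0,1]
    - [3.4,-2.1,0,0,0,0,1]
    - [3.4,-2.1,0,0,0,0,1]
    - [3.4,-2.1,0,0,0,0,1]
    - [3.4,-2.1,0,0,0,0,1]

```text
clock: 1.25
tool_pos: [0.4906, -0.2171, 0.4048]
orientation: [3.141, 0.0, 0.465]
force: [0.5, -0.4, -0.4]
grip_width: 0.0854
gripper_force: 0.0
```

servo_tool:
  moves:
    - [3.4,-2.1,0,0,0,0,1]
    - [3.4,-2.1,0,0,0,0,1]
    - [3.4,-2.1,0,0,0,0,1]
    - [3.4,-2.1,0,0,0,0,1]
    - [3.4,-2.1,0,0,0,0,1]

```text
clock: 1.75
tool_pos: [0.5955, -0.0469, 0.4047]
orientation: [3.141, 0.0, 0.465]
force: [1.1, -0.4, 0.1]
grip_width: 0.0855
gripper_force: 0.0
```

servo_tool:
  moves:
    - [3.4,-2.1,0,0,0,0,1]
    - [3.4,-2.1,0,0,0,0,1]
    - [3.4,-2.1,0,0,0,0,1]
    - [2.5,-1.5,0,0,0,-4.4,0.9]
    - [0,0,0,0,0,0,0.9]

```text
clock: 2.25
tool_pos: [0.6745, 0.0812, 0.404]
orientation: [-3.141, -0.0, 0.547]
force: [-0.8, -0.4, -0.4]
grip_width: 0.0765
gripper_force: 0.0
```

servo_tool:
  moves:
    - [2.4,-0.8,0,0,0,0,0.9]
    - [2.4,-0.8,0,0,0,0,0.9]
    - [0,0,3,0,0,0,0.9]
    - [0,0,3,0,0,0,0.9]
    - [0,0,0,0,0,0,0.9]

```text
clock: 2.75
tool_pos: [0.7056, 0.116, 0.3405]
orientation: [-3.139, 0.007, 0.541]
force: [0.3, -0.9, -0.9]
grip_width: 0.0767
gripper_force: 0.0
```

```bash
python3 - <<'E'
from h import *
t=snap('top','t1');s=snap('scene','s1')
a=s['color'][100:280,130:330];b=t['color'][100:280,160:320]
f=lambda x:cv2.resize(x,None,fx=2.2,fy=2.2,interpolation=2)
cv2.imwrite('pics/z1.png',np.hstack([f(a),f(b)])[...,::-1])
E
```

```text
(no output)
```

View pics/z1.png

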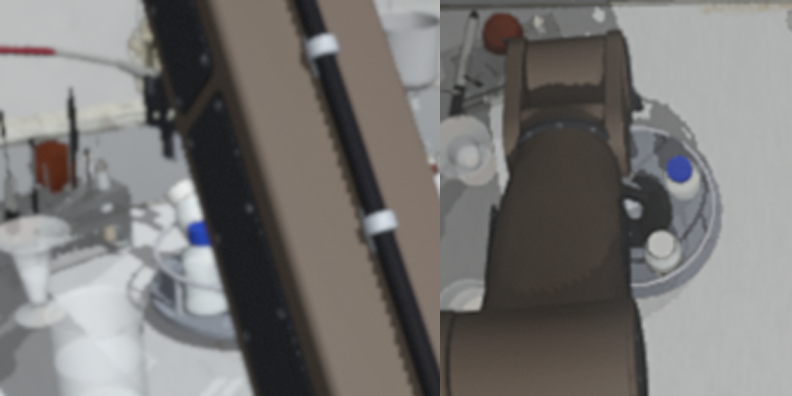

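Scene view (left) shows only a fingertip by the forearm, above the fallen cap; top (right) shows the carousel unmoved. The arm hides the bottle, so I descend by the numbers, watching force.

servo_tool:
  moves:
    - [0,0,1.5,0,0,0,0.9]
    - [0,0,1.5,0,0,0,0.9]
    - [0,0,1.0,0,0,0,0.9]
    - [0,0,0,0,0,0,0.9]

```text
clock: 3.25
tool_pos: [0.7061, 0.1165, 0.3027]
orientation: [-3.14, 0.003, 0.541]
force: [-0.4, -0.6, 0.9]
grip_width: 0.077
gripper_force: 0.0
```

servo_tool:
  moves:
    - [0,0,1.0,0,0,0,0.9]
    - [0,0,1.0,0,0,0,0.9]
    - [0,0,1.0,0,0,0,0.9]
    - [0,0,0,0,0,0,0.9]

```text
clock: 3.65
tool_pos: [0.7061, 0.1166, 0.2728]
orientation: [-3.141, 0.002, 0.542]
force: [0.2, 0.6, -0.3]
grip_width: 0.0769
gripper_force: 0.0
```

servo_tool:
  moves:
    - [0.3,-0.3,0.7,0,0,0,0.9]
    - [0,0,0.7,0,0,0,0.9]
    - [0,0,0.7,0,0,0,0.9]
    - [0,0,0.5,0,0,0,0.9]
    - [0,0,0,0,0,0,0.9]

```text
clock: 4.15
tool_pos: [0.7072, 0.1207, 0.2477]
orientation: [-3.141, 0.001, 0.542]
force: [0.0, 0.6, 0.7]
grip_width: 0.077
gripper_force: 0.0
```

servo_tool:
  moves:
    - [0,0,0,0,0,0,0.75]
    - [0,0,0,0,0,0,0.68]
    - [0,0,0,0,0,0,0.64]
    - [0,0,0,0,0,0,0.61]
  newtons: 30

```text
clock: 4.55
tool_pos: [0.7074, 0.1207, 0.249]
orientation: [3.141, -0.0, 0.542]
force: [0.0, 0.6, 1.0]
grip_width: 0.0523
gripper_force: 0.0
```

servo_tool:
  moves:
    - [0,0,0,0,0,0,0.59]
    - [0,0,0,0,0,0,0.57]
    - [0,0,0,0,0,0,0.4]
    - [0,0,0,0,0,0,0.4]
    - [0,0,0,0,0,0,0.4]
  newtons: 35

```text
clock: 5.05
tool_pos: [0.7072, 0.1205, 0.2492]
orientation: [3.141, 0.0, 0.542]
force: [-3.2, -2.3, 6.6]
grip_width: 0.0492
gripper_force: 37.1
```

The 49 mm width and the up-and-inward push mean the pads grip above the axis; I open a little, go deeper and regrip.

servo_tool:
  moves:
    - [0,0,0,0,0,0,0.6]
    - [0,0,0,0,0,0,0.66]
    - [0,0,0.4,0,0,0,0.66]
    - [0,0,0.4,0,0,0,0.66]
    - [0,0,0.2,0,0,0,0.66]

```text
clock: 5.55
tool_pos: [0.7072, 0.1207, 0.2378]
orientation: [-3.141, 0.001, 0.542]
force: [0.1, -0.7, 0.2]
grip_width: 0.0564
gripper_force: 0.0
```

servo_tool:
  moves:
    - [0,0,0,0,0,0,0.62]
    - [0,0,0,0,0,0,0.59]
    - [0,0,0,0,0,0,0.57]
    - [0,0,0,0,0,0,0.4]
    - [0,0,0,0,0,0,0.4]

```text
clock: 6.05
tool_pos: [0.7073, 0.1207, 0.2387]
orientation: [3.142, 0.0, 0.542]
force: [-0.3, 0.0, -1.8]
grip_width: 0.0497
gripper_force: 36.5
```

servo_tool:
  moves:
    - [0,0,-0.3,0,0,0,0.4]
    - [0.1,0,-0.6,0,0,0,0.4]
    - [0.3,0,-0.8,0,0,0,0.4]
    - [0.4,0,-1.0,0,0,0,0.4]
    - [0.4,0,-1.2,0,0,0,0.4]

```text
clock: 6.55
tool_pos: [0.718, 0.1271, 0.2787]
orientation: [3.141, -0.0, 0.542]
force: [0.9, -0.1, -1.6]
grip_width: 0.0497
gripper_force: 36.6
```

servo_tool:
  moves:
    - [0.4,0,-1.5,0,0,0,0.4]
    - [0.4,0,-2.0,0,0,0,0.4]
    - [0,0,-2,0,0,0,0.4]
    - [0,0,-2,0,0,0,0.4]
    - [0,0,-2,0,0,0,0.4]

```text
clock: 7.05
tool_pos: [0.7245, 0.1313, 0.3746]
orientation: [3.141, -0.001, 0.542]
force: [1.1, -0.2, -1.4]
grip_width: 0.0496
gripper_force: 36.7
```

servo_tool:
  moves:
    - [0,0,-2,0,0,0,0.4]
    - [0,0,-2,0,0,0,0.4]
    - [0,0,-2,0,0,0,0.4]
    - [0,0,-2,0,0,0,0.4]
    - [0,0,0,0,0,0,0.4]

```text
clock: 7.55
tool_pos: [0.7243, 0.1312, 0.4568]
orientation: [3.139, -0.005, 0.542]
force: [0.1, -0.6, -1.3]
grip_width: 0.0499
gripper_force: 36.7
```

servo_tool:
  moves:
    - [-2,1,0,0,0,0,0.4]
    - [-3.5,1.7,0,0,0,0,0.4]
    - [-3.5,1.7,0,0,0,0,0.4]
    - [-3.5,1.7,0,0,0,0,0.4]
    - [-3.5,1.7,0,0,0,0,0.4]

```text
clock: 8.05
tool_pos: [0.6265, -0.0193, 0.4521]
orientation: [-3.141, 0.001, 0.542]
force: [0.4, -0.0, -2.2]
grip_width: 0.0498
gripper_force: 36.7
```

servo_tool:
  moves:
    - [-3.5,1.7,0,0,0,0,0.4]
    - [-3.5,1.7,0,0,0,0,0.4]
    - [-3.5,1.7,0,0,0,0,0.4]
    - [-3.5,1.7,0,0,0,0,0.4]
    - [-3.5,1.7,0,0,0,0,0.4]

```text
clock: 8.55
tool_pos: [0.5203, -0.1823, 0.4523]
orientation: [-3.141, 0.0, 0.542]
force: [-0.2, 0.4, -2.3]
grip_width: 0.0498
gripper_force: 36.8
```

servo_tool:
  moves:
    - [-3.5,1.7,0,0,0,0,0.4]
    - [-3.5,1.7,0,0,0,0,0.4]
    - [-2.3,1.5,0,0,0,3,0.4]
    - [0,0,0,0,0,7,0.4]
    - [0,0,0,0,0,7,0.4]

```text
clock: 9.05
tool_pos: [0.4664, -0.272, 0.4523]
orientation: [-3.141, 0.0, 0.238]
force: [0.4, -0.3, -2.1]
grip_width: 0.0498
gripper_force: 36.9
```

servo_tool:
  moves:
    - [0,0,0,0,0,8,0.4]
    - [0,0,0,0,0,8,0.4]
    - [0,0,0,0,0,8,0.4]
    - [0,0,0,0,0,8,0.4]
    - [0,0,0,0,0,8,0.4]

```text
clock: 9.55
tool_pos: [0.4669, -0.2711, 0.4523]
orientation: [-3.142, 0.001, -0.459]
force: [0.1, -0.2, -1.7]
grip_width: 0.0501
gripper_force: 36.8
```

servo_tool:
  moves:
    - [0,0,0,0,0,4,0.4]
    - [0,0,0,0,5,0,0.4]
    - [0,0,0,0,8,0,0.4]
    - [0,0,0,0,8,0,0.4]
    - [0,0,0,0,0,0,0.4]

```text
clock: 10.05
tool_pos: [0.4666, -0.2709, 0.4524]
orientation: [-3.142, -0.368, -0.523]
force: [-0.9, -0.2, -2.2]
grip_width: 0.0496
gripper_force: 36.9
```

servo_tool:
  moves:
    - [0,0,0,0,8,0,0.4]
    - [0,0,0,0,8,0,0.4]
    - [0,0,0,0,5,0,0.4]
    - [0,0,0,0,0,0,0.4]
    - [0,0,0,0,0,0,0.4]

```text
clock: 10.55
tool_pos: [0.4671, -0.2712, 0.4524]
orientation: [-3.14, -0.728, -0.523]
force: [0.4, 0.2, -3.2]
grip_width: 0.0501
gripper_force: 36.9
```

```bash
python3 - <<'E'
from h import *
st=robot.read_state();print(st['q'].round(3),st['tool_pos'],st['orientation'])
t=snap('top','t2');s=snap('scene','s2')
cv2.imwrite('pics/z2.png',np.hstack([s['color'][90:290,150:560][:, :],t['color'][110:310,200:500]])[...,::-1])
im=cv2.imread('pics/z2.png');cv2.imwrite('pics/z2.png',cv2.resize(im,(800,int(200*800/im.shape[1]))))
E
```

```text
[-0.663  0.262  1.854  0.306  0.317  1.175] [ 0.46708406 -0.27117574  0.45239554] [-3.14041913 -0.7275787  -0.52286731]
```

View pics/s2.png

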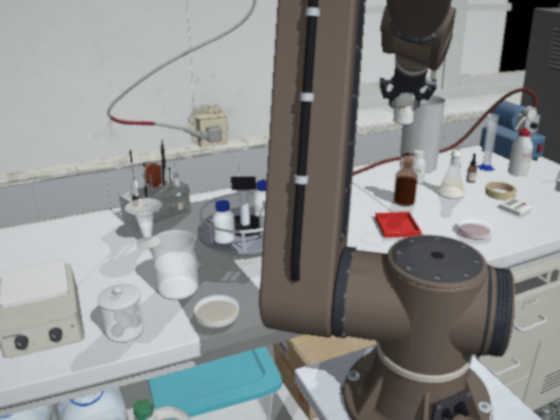

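View pics/t2.png

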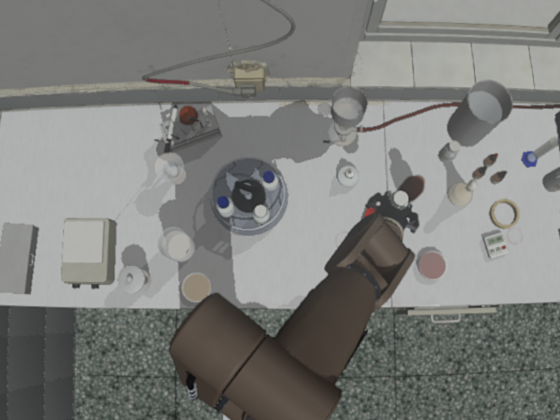

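Scene: bottle held upright near (403,110) above the tray (398,222); reagent (406,182). Top: three upright bottles still where they were. q5 is small (0.32), so before lowering I turn the heading about the vertical to keep off the wrist singularity.

servo_tool:
  moves:
    - [0,0,0,3,0,-3.3,0.4]
    - [0,0,0,5,0,-5.6,0.4]
    - [0,0,0,5,0,-5.6,0.4]
    - [0,0,0,5,0,-5.6,0.4]
    - [0,0,0,5,0,-5.6,0.4]

```text
clock: 11.15
tool_pos: [0.467, -0.2712, 0.4526]
orientation: [-3.141, -0.729, 0.049]
force: [-0.0, -0.0, -2.1]
grip_width: 0.0498
gripper_force: 36.9
```

servo_tool:
  moves:
    - [0,0,0,5,0,-5.6,0.4]
    - [0,0,0,5,0,-5.6,0.4]
    - [0,0,0,2,0,-2.2,0.4]
    - [0,0,0,0,0,0,0.4]
    - [0,0,0,0,0,0,0.4]

```text
clock: 11.65
tool_pos: [0.4669, -0.2713, 0.4525]
orientation: [-3.141, -0.728, 0.355]
force: [0.5, 0.3, -1.4]
grip_width: 0.0496
gripper_force: 36.9
```

```bash
cat > g.py <<'E'
from h import *
from scipy.spatial.transform import Rotation as Ro
def tool():
    s=robot.read_state();R=Ro.from_euler('xyz',s['orientation']).as_matrix();return s,R
if __name__=='__main__':
    s,R=tool();g=s['tool_pos']+.155*R[:,2]
    print(s['q'].round(3),s['tool_pos'].round(4),s['orientation'].round(3),'grasp',g.round(4),'tilt',np.degrees(np.arccos(-R[2,2])))
    for n,d in dict(dx=(1,0,0),dy=(0,1,0),up=(0,0,1)).items(): print(n,(R.T@np.array(d)).round(3))
    print('to tray cm',(100*R.T@(np.array([.5575,-.326,g[2]])-g)).round(2))
E
python3 g.py; python3 - <<'E'
from g import *
t=imaging.camera('top');im=t['color'].astype(int);b=(im[...,2]>im[...,0]+50)&(im[...,2]>im[...,1]+40)
n,l,s,c=cv2.connectedComponentsWithStats(b.astype(np.uint8));print([(c[i].round(1)) for i in range(1,n) if s[i,4]>30 and c[i][0]<400])
E
```

```text
[-0.74   0.294  1.806  0.879  0.877 -0.053] [ 0.4669 -0.2713  0.4525] [-3.141 -0.728  0.355] grasp [ 0.5636 -0.2354  0.3368] tilt 41.7256425382053
dx [0.7   0.348 0.624]
dy [ 0.259 -0.937  0.232]
up [ 0.666 -0.001 -0.746]
to tray cm [-2.78  8.28 -2.49]
[array([268. , 176.1]), array([222.4, 201.6])]
```

servo_tool:
  moves:
    - [-0.6,2.1,-0.5,0,0,0,0.4]
    - [-0.6,2.1,-0.5,0,0,0,0.4]
    - [-0.6,2.1,-0.5,0,0,0,0.4]
    - [-0.5,2.0,-0.6,0,0,0,0.4]
    - [-0.67,0,0.75,0,0,0,0.4]

```text
clock: 12.2
tool_pos: [0.4666, -0.3619, 0.4434]
orientation: [3.139, -0.729, 0.356]
force: [-0.0, 0.6, -2.3]
grip_width: 0.0496
gripper_force: 37.0
```

servo_tool:
  moves:
    - [-2,0,2.24,0,0,0,0.4]
    - [-2,0,2.24,0,0,0,0.4]
    - [-2,0,2.24,0,0,0,0.4]
    - [-2,0,2.24,0,0,0,0.4]
    - [-1.33,0,1.5,0,0,0,0.4]

```text
clock: 12.7
tool_pos: [0.4665, -0.3589, 0.3003]
orientation: [-3.138, -0.727, 0.354]
force: [0.1, -0.5, -0.9]
grip_width: 0.0499
gripper_force: 37.0
```

servo_tool:
  moves:
    - [-1.33,0,1.5,0,0,0,0.4]
    - [-1.33,0,1.5,0,0,0,0.4]
    - [-1.33,0,1.5,0,0,0,0.4]
    - [0,0,0,0,0,0,0.4]
    - [0,0,0,0,0,0,0.4]

```text
clock: 13.2
tool_pos: [0.4671, -0.3595, 0.2426]
orientation: [-3.141, -0.729, 0.356]
force: [0.6, 0.2, -3.0]
grip_width: 0.05
gripper_force: 37.0
```

```bash
python3 g.py; python3 - <<'E'
from g import *
s=snap('scene','s3');t=snap('top','t3')
f=lambda x:cv2.resize(x,None,fx=2.8,fy=2.8,interpolation=2)
cv2.imwrite('pics/z3.png',np.hstack([f(s['color'][110:270,330:470]),f(t['color'][150:310,320:460])])[...,::-1])
E
```

```text
[-0.856  0.651  1.872  1.2    0.733 -0.623] [ 0.4671 -0.3595  0.2426] [-3.141 -0.729  0.356] grasp [ 0.5638 -0.3234  0.127 ] tilt 41.74014138854387
dx [0.699 0.349 0.624]
dy [ 0.26  -0.937  0.233]
up [ 0.666 -0.001 -0.746]
to tray cm [-0.51  0.03 -0.45]
```

View pics/z3.png

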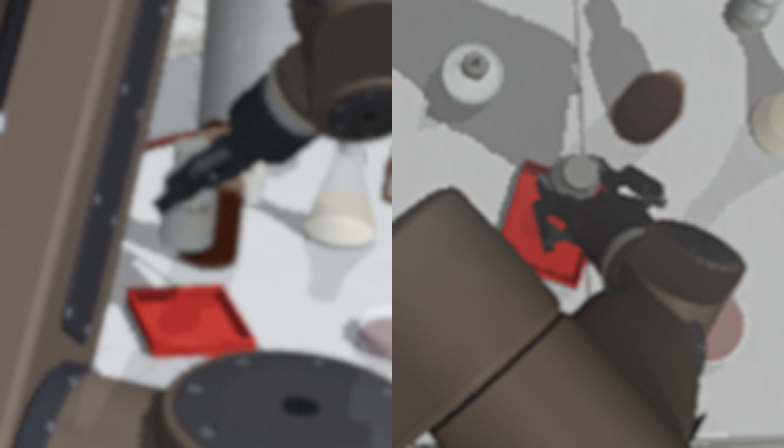

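Bottle hangs over the tray: scene foot centre near (397,198), with the side edge running from (394,167) to (387,196); top cap centre at (386,212). Checking tilt and position with rays.

```bash
python3 - <<'E'
from g import *
t=imaging.camera('top');s=imaging.camera('scene')
cap=onz(t,386.4,212.5,.177);print('cap',cap.round(3))
foot=onz(s,396.8,197.5,.077);print('foot',foot.round(3))
p=np.array([.558,-.326,.077]);print('expected foot/cap px scene',proj(s,p),proj(s,p+[0,0,.1]),'top cap',proj(t,p+[0,0,.1]))
g=cv2.cvtColor(s['color'],cv2.COLOR_RGB2GRAY)
for r in (182,186,190,194): print(r,g[r,376:424].tolist())
# tray again: red mask in scene
im=s['color'].astype(int);m=((im[...,0]>110)&(im[...,1]<70)&(im[...,2]<70)).astype(np.uint8)
k=max(cv2.findContours(m,0,2)[0],key=cv2.contourArea);a=cv2.approxPolyDP(k,4,True)[:,0]
P=[onz(s,*map(float,q),.016)[:2] for q in a];print('tray',a.tolist(),np.round(P,3).tolist())
E
```

```text
cap [ 0.555 -0.323  0.177]
foot [ 0.552 -0.322  0.077]
expected foot/cap px scene [396.67473063 196.31598052] [399.70704997 161.5515391 ] top cap [387.32689592 211.55793639]
182 [126, 172, 203, 213, 214, 214, 212, 203, 176, 125, 68, 40, 33, 34, 38, 47, 60, 72, 82, 95, 109, 120, 129, 134, 135, 132, 127, 124, 120, 116, 104, 81, 52, 34, 32, 32, 32, 31, 34, 48, 83, 134, 169, 182, 183, 178, 168, 157]
186 [159, 195, 209, 213, 214, 215, 215, 215, 214, 206, 184, 142, 102, 97, 106, 116, 124, 129, 132, 132, 132, 130, 128, 129, 129, 126, 123, 123, 121, 115, 98, 70, 45, 33, 33, 33, 33, 34, 41, 82, 140, 183, 205, 211, 211, 211, 207, 201]
190 [135, 141, 143, 146, 150, 151, 151, 152, 154, 158, 154, 133, 116, 116, 122, 126, 130, 131, 132, 133, 134, 135, 134, 136, 137, 136, 134, 132, 126, 114, 90, 59, 39, 33, 32, 35, 35, 35, 54, 105, 162, 198, 212, 216, 216, 215, 216, 216]
194 [142, 143, 143, 142, 143, 142, 143, 143, 142, 141, 132, 120, 115, 119, 123, 128, 131, 134, 137, 138, 139, 139, 138, 139, 137, 137, 135, 130, 122, 103, 73, 47, 33, 33, 33, 33, 34, 40, 75, 132, 179, 205, 214, 216, 216, 216, 216, 215]
tray [[376, 214], [385, 236], [419, 235], [408, 213]] [[0.593, -0.287], [0.476, -0.241], [0.444, -0.324], [0.561, -0.372]]
```

Scene says the tray centre is (0.519,-0.306); the first top mask evidently missed part of it. Rechecking on the unobstructed first picture.

```bash
python3 - <<'E'
from g import *
t=imaging.camera('top');im=cv2.imread('pics/t0.png').astype(int)
m=((im[...,2]>im[...,1]+60)&(im[...,2]>im[...,0]+60)).astype(np.uint8);m[:195]=0;m[260:]=0;m[:,:340]=0;m[:,410:]=0
k=max(cv2.findContours(m,0,2)[0],key=cv2.contourArea);b=cv2.boxPoints(cv2.minAreaRect(k))
P=np.array([onz(t,*map(float,q),.016)[:2] for q in b]);print(b.round(),P.round(3).tolist(),P.mean(0),np.linalg.norm(P-np.roll(P,1,0),axis=1))
E
python3 g.py|tail -4
```

```text
[[356. 243.]
 [367. 207.]
 [397. 216.]
 [385. 252.]] [[0.492, -0.254], [0.604, -0.293], [0.573, -0.384], [0.461, -0.343]] [ 0.53233956 -0.31848878] [0.09475339 0.11876791 0.09598865 0.11872747]
dx [0.698 0.349 0.625]
dy [ 0.261 -0.937  0.232]
up [ 0.666  0.001 -0.746]
to tray cm [-0.5  -0.03 -0.45]
```

servo_tool:
  moves:
    - [-0.76,-0.7,-0.68,0,0,0,0.4]
    - [-0.76,-0.7,-0.68,0,0,0,0.4]
    - [-0.67,0,0.75,0,0,0,0.4]
    - [-1,0,1.12,0,0,0,0.4]
    - [-1,0,1.12,0,0,0,0.4]

```text
clock: 13.95
tool_pos: [0.4419, -0.3537, 0.2024]
orientation: [3.141, -0.729, 0.357]
force: [0.2, -0.4, -2.5]
grip_width: 0.0504
gripper_force: 37.1
```

servo_tool:
  moves:
    - [-0.67,0,0.75,0,0,0,0.4]
    - [-0.4,0,0.45,0,0,0,0.4]
    - [-0.2,0,0.22,0,0,0,0.4]
    - [0,0,0,0,0,0,0.4]
    - [0,0,0,0,0,0,0.4]

```text
clock: 14.45
tool_pos: [0.4429, -0.3539, 0.1838]
orientation: [3.141, -0.729, 0.357]
force: [0.0, 0.3, -2.6]
grip_width: 0.0499
gripper_force: 37.0
```

```bash
python3 g.py; python3 - <<'E'
from g import *
s=snap('scene','s4')
cv2.imwrite('pics/z4.png',cv2.resize(s['color'][140:270,340:460],None,fx=4.5,fy=4.5,interpolation=2)[...,::-1])
E
```

```text
[-0.883  0.734  1.948  1.358  0.7   -0.863] [ 0.4429 -0.3539  0.1838] [ 3.141 -0.729  0.357] grasp [ 0.5397 -0.3179  0.0682] tilt 41.783273036132115
dx [0.699 0.349 0.625]
dy [ 0.261 -0.937  0.232]
up [ 0.666  0.001 -0.746]
to tray cm [1.03 1.38 0.93]
```

View pics/z4.png

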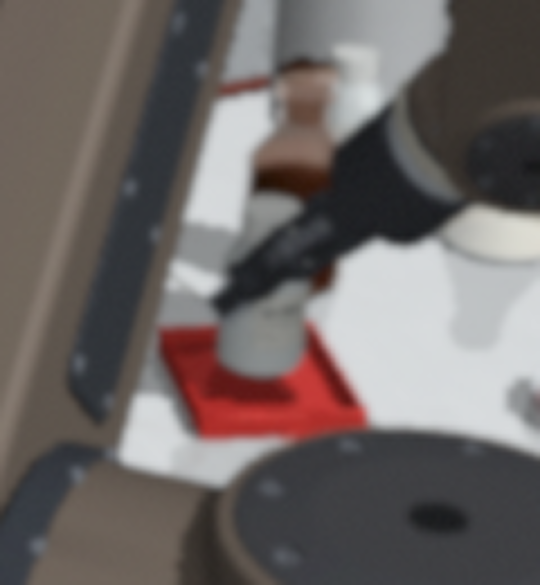

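Bottle hangs upright, foot at crop (262,360) inside the tray with its shadow on the floor below; about 1 cm to go.

servo_tool:
  moves:
    - [-0.27,0,0.3,0,0,0,0.4]
    - [-0.2,0,0.22,0,0,0,0.4]
    - [-0.13,0,0.15,0,0,0,0.4]
    - [0,0,0,0,0,0,0.4]
    - [0,0,0,0,0,0,0.4]

```text
clock: 15.0
tool_pos: [0.443, -0.3538, 0.1743]
orientation: [-3.141, -0.729, 0.357]
force: [0.2, 0.0, -2.3]
grip_width: 0.0496
gripper_force: 37.1
```

servo_tool:
  moves:
    - [-0.1,0,0.11,0,0,0,0.4]
    - [-0.1,0,0.11,0,0,0,0.4]
    - [0,0,0,0,0,0,0.4]

```text
clock: 15.3
tool_pos: [0.4429, -0.3539, 0.1712]
orientation: [-3.141, -0.729, 0.356]
force: [0.6, 0.5, -0.9]
grip_width: 0.05
gripper_force: 37.1
```

servo_tool:
  moves:
    - [-0.1,0,0.11,0,0,0,0.4]
    - [0,0,0,0,0,0,0.4]
    - [0,0,0,0,0,0,0.4]

```text
clock: 15.6
tool_pos: [0.4429, -0.3539, 0.1699]
orientation: [3.142, -0.729, 0.357]
force: [0.4, -0.7, -2.3]
grip_width: 0.0501
gripper_force: 37.1
```

servo_tool:
  moves:
    - [-0.1,0,0.11,0,0,0,0.4]
    - [0,0,0,0,0,0,0.4]
    - [0,0,0,0,0,0,0.4]

```text
clock: 15.9
tool_pos: [0.4429, -0.3539, 0.1685]
orientation: [3.141, -0.729, 0.357]
force: [0.2, 0.1, -1.5]
grip_width: 0.0497
gripper_force: 37.1
```

servo_tool:
  moves:
    - [-0.1,0,0.11,0,0,0,0.4]
    - [0,0,0,0,0,0,0.4]
    - [0,0,0,0,0,0,0.4]

```text
clock: 16.2
tool_pos: [0.4431, -0.3539, 0.1678]
orientation: [3.14, -0.731, 0.358]
force: [-1.6, 1.0, 8.7]
grip_width: 0.0496
gripper_force: 37.2
```

servo_tool:
  moves:
    - [0.03,0,-0.04,0,0,0,0.57]
    - [0,0,0,0,0,0,0.6]
    - [0,0,0,0,0,0,0.64]
    - [0,0,0,0,0,0,0.7]
    - [0,0,0,0,0,0,0.8]

```text
clock: 16.7
tool_pos: [0.4428, -0.3539, 0.1673]
orientation: [-3.141, -0.729, 0.357]
force: [0.5, 0.5, -0.1]
grip_width: 0.0684
gripper_force: 0.0
```

servo_tool:
  moves:
    - [0,0,0,0,0,0,0.9]
    - [0,0,0,0,0,0,0.9]
    - [0,0,0,0,0,0,0.9]

```text
clock: 17.0
tool_pos: [0.4429, -0.3539, 0.1674]
orientation: [3.141, -0.729, 0.357]
force: [0.7, -0.1, -0.5]
grip_width: 0.077
gripper_force: 0.0
```

```bash
python3 - <<'E'
from g import *
s=snap('scene','s5')
cv2.imwrite('pics/z5.png',cv2.resize(s['color'][140:270,340:460],None,fx=4.5,fy=4.5,interpolation=2)[...,::-1])
E
```

```text
(no output)
```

View pics/z5.png

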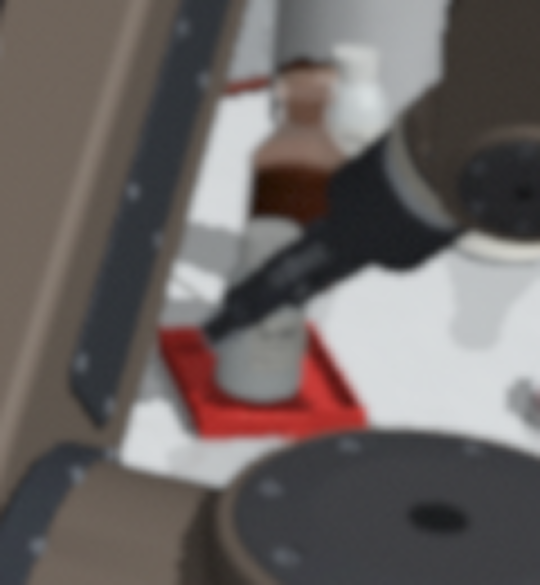

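The bottle stands upright in the tray, base at crop (258,385), inside the walls. Retreating along the tool axis.

servo_tool:
  moves:
    - [0,0,-0.7,0,0,0,0.9]
    - [0,0,-1.5,0,0,0,0.9]
    - [0,0,-2,0,0,0,0.9]
    - [0,0,-2.5,0,0,0,0.9]
    - [0,0,-2.5,0,0,0,0.9]

```text
clock: 17.55
tool_pos: [0.3846, -0.3754, 0.2369]
orientation: [-3.141, -0.729, 0.357]
force: [-0.2, -0.7, 0.5]
grip_width: 0.077
gripper_force: 0.0
```

servo_tool:
  moves:
    - [1.3,0,-2.5,0,0,0,0.9]
    - [2,0,-2.5,0,0,0,0.9]
    - [2,0,-2.5,0,0,0,0.9]
    - [2,0,-2.5,0,0,0,0.9]
    - [0,0,0,0,0,0,0.9]

```text
clock: 18.05
tool_pos: [0.3737, -0.3797, 0.3633]
orientation: [3.133, -0.73, 0.362]
force: [-0.6, 0.9, -0.2]
grip_width: 0.0772
gripper_force: 0.0
```

```bash
python3 - <<'E'
from g import *
t=snap('top','t6');s=snap('scene','s6')
f=lambda x:cv2.resize(x,None,fx=2,fy=2,interpolation=2)
cv2.imwrite('pics/z6.png',np.hstack([f(s['color'][150:300,180:380] if 0 else s['color'][130:330,180:440])[:, :],f(t['color'][130:330,160:300])])[...,::-1])
def blue(c):
    im=c.astype(int);b=(im[...,2]>im[...,0]+50)&(im[...,2]>im[...,1]+40)
    n,l,s_,ce=cv2.connectedComponentsWithStats(b.astype(np.uint8));return [ce[i].round(1).tolist() for i in range(1,n) if s_[i,4]>30 and ce[i][0]<300]
print(blue(t['color']));print([blue(cv2.imread(f'pics/t{k}.png')[...,::-1]) for k in (0,2,3)])
E
```

```text
[[268.4, 176.4], [222.2, 201.6]]
[[[267.8, 176.2], [221.2, 202.0]], [[268.1, 176.1], [222.4, 201.6]], [[268.3, 176.3], [221.8, 201.2]]]
```

View pics/t6.png

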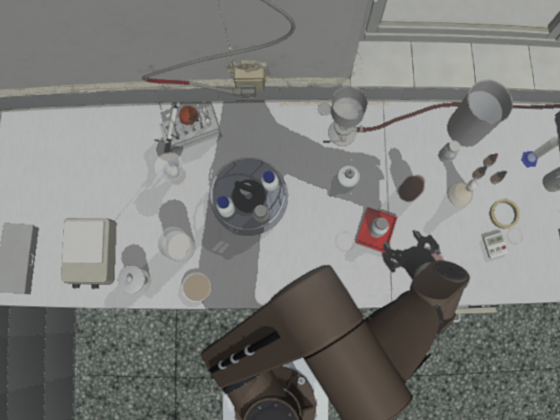

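The bottle stands in the red tray at (379,227). The three upright bottles are in place and the caps have not moved between pictures, so the carousel is at rest. The beaker (178,245) and amber bottle (411,188) are where they started, and the arm is clear.

```bash
python3 -c "
from station import robot
print(robot.job_done())"
```

```text
the job is handed in; nothing more can be done
None
```

The fallen bottle now stands upright in the red tray, the other three are still in the resting carousel, the beaker and amber bottle did not move, and the job was handed in at about 18 s (no verdict was returned).

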